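# Hang a painted cover on the lipped curing rail

## Task

Take the red motorcycle cover by its yellow grip tab from the leaning stand, lift its two steel hooks over the raised lip of the aluminium rail at the open end, clear of the lamp, and lower it until both hooks sit fully down behind the lip. Then slide it along the rail, still hooked, under the keeper and lamp until it is right up against the green end stop, and let go. Never drop the cover, and do not push the other things on the bench about.

Things in the scene. Friction and masses are not known exactly. Their poses are not given: they have to be found in the camera images.
- panel: Loose red cover with two steel hooks and a yellow tab, 0.25-0.5 kg. Hanging: z up, y along the rail, x away from the robot's side. Origin: midway between the hooks, mid-gap, on the underside of their bridges; it comes to rest on top of the lip. Plate 150 (y) x 120 mm: x -13 to -8, z -140 to -20 mm; bosses 4 mm on its -x face. At the start z leans 14 deg towards its +x, away from the robot.
- panel_hook (a point): Lower end of the +y hook's tip, at (10.5, 50, -25) mm in the panel's frame. The hooks are at y = -50 and +50 mm: inverted U of 16 mm wide, 5 mm thick strap, bridge z = 0 to 5 mm, tip x = 8 to 13 mm reaching down to z = -25 mm. The gap for the lip is 16 mm wide (x = -8 to 8 mm).
- panel_grip (a point): Where to hold the yellow tab, on its mid-plane: (-77.5, 0, -18.4) mm in the panel's frame, axes as the panel. Tab: slab 90 mm wide (y), 10 thick, 60 long, rising from a shelf's end at (-53, 0, -50) mm along (-0.613, 0, 0.790) (0.66 rad off z); the point is 40 mm up. Pinch its thickness, fingers along the tab to its foot: tool tilted 24 deg at the stand, 38 hanging. Room for fingers opened 50 mm.
- rail: Fixed rail, left or right of the stand; origin on the bench under the lip, z up, y along it. Aluminium lip: x -3 to 3, y -180 to 180 mm, top z = 200. Behind it a channel, x 3 to 33, floor z = 165, back wall to z = 185. Open for y < 0. White lamp above: x 0 to 115, y 0 to 182, z 255 to 302 mm. Base plate x -20 to 120, 12 mm thick. On the -x side only the stop and base stand out over 5 mm.
- rail_entry (a point): Top of the lip, mid-thickness, at (0, -90, 200) mm in the rail's frame; axes as the rail. Good place for the panel's origin when hooking on (30 mm either way along y is open). With the panel's origin 1 mm to the -x side of this point there are 4 mm free both between hook tip and lip and between plate and guide bar.
- rail_home (a point): Top of the lip, mid-thickness, at (0, 95, 200) mm in the rail's frame; axes as the rail. The panel's origin lies here when the cover touches the stop. Hanging free, the cover may lean about 5 deg and its origin lie up to 6 mm to the -x side. It slides along with light friction.
- rail_stop (a point): Face of the green end stop, which looks to the rail's -y, at (-10.5, 170, 120) mm in the rail's frame; the stop spans x -35 to 20, y 170 to 182, z 80 to 200 mm. The cover's +y edge meets this face.
- rail_keeper (a point): Front edge, near end, of the steel keeper strip's underside, at (0, 10, 217) mm in the rail's frame. The strip spans x 0 to 60, y 10 to 170, z 217 to 223 mm, over the lip: hooks pass beneath it but cannot be put on or off there.
- rail_bar (a point): Front face of the black guide bar below the entry, at (-5, -90, 92.5) mm in the rail's frame. The bar runs along the whole rail, z 85 to 100 mm; the hanging cover's back leans on it.
- stand: Fixed wooden stand in which the cover leans; origin on the bench, straight under the panel's origin give or take 20 mm along y; axes as the panel but upright. Base x -85 to 70, y -100 to 100 mm. Board and ledge lean 14 deg; a 12 mm high front strip holds the cover's foot, so lift it 20 mm or more before pulling it to the robot. The hooks are free above the board.
- wrench: Loose wrench lying on the bench; leave it alone.
- screwdriver: Loose screwdriver lying on the bench; leave it alone.
- can_white: White spray can, 54 mm across, 130 mm tall, origin under its centre; leave it alone.
- can_black: Black spray can, 54 mm across, 130 mm tall, origin under its centre; leave it alone.
- jar: Jar, 66 mm across, 85 mm tall, origin under its centre; leave it alone.
- hammer: Hammer lying on the bench; leave it alone.
- mug: Blue mug, 80 mm across, 90 mm tall, origin under its centre; leave it alone.

How it is judged:
By the outcome, as a careful person would: the job done as asked, in the order asked, and still so for the second after the job is handed in, with the robot touching nothing.
It also fails if it takes over 58 s, if anything falls off the work surface, if the arm or the gripper's body presses on something with over 40 N, if the wrist force passes 120 N, or if a joint passes its speed limit or range.

## Robot

A 6-joint arm with a two-finger parallel gripper is mounted at the origin on the work surface. World frame = base frame: x ahead of the robot, y to its left, z up, the work surface at z = 0. Lengths are in m, angles in degrees, forces in N, time in s.
With the tool pointing down it reaches from about 0.4 to 0.825 m from the base axis. Payload 7 kg.
Tool frame: the origin (TCP) lies midway between the tips of the shut fingers; the grasp point (between the pads) lies r.grip_depth behind it (r.grip_depth is the distance from the TCP to the grasp point, in m); z points along the fingers, y is the line along which they close (so a half turn about z gives the same grasp; the last joint's range is limited). The gripper opens to 88 mm and grips with 3 to 60 N. Pads are 19 mm wide; open, the fingers measure 130 mm over their backs; the gripper's body (78 mm by 193 mm) begins 47 mm behind the grasp point.
Start: joints at [-56.144, 20.546, 0.682, 0, -70.136, -16.507], TCP at [0.201, -0.644, 0.227] pointing down, gripper open.
Joint ranges: [-176.03, 176.03], [-82.01, 121.73], [-58.28, 71.71], [-173.87, 95.51], [-174.79, -0.11], [-173.66, 173.66]. Speed limits (degrees/s): [136.94, 136.94, 172.46, 180, 180, 180].

## Interface

Orientations are given as [roll, pitch, yaw] about the fixed x, y, z axes, in that order (R = Rz(yaw) Ry(pitch) Rx(roll)).
In Python, from plant import r gives the robot as it stands.
- The arm moves only by the tool drive_effector, called by a JSON object that holds its "api" and its "payload", one argument or row to a line. Schema: {"type":"object","properties":{"steps":{"type":"object","properties":{"deltas":{"type":"array","items":{"type":"array","items":{"type":"number"},"minItems":6,"maxItems":6},"minItems":1,"maxItems":12}},"additionalProperties":false,"required":["deltas"]},"aperture":{"type":"number"},"squeeze":{"type":"number"},"only":{"type":"string"},"quiet":{"type":"boolean"},"lines":{"type":"string"}},"required":["steps"],"additionalProperties":false}. steps is an object whose key "deltas" holds a list of rows, 1 to 12 of them, each of 6 numbers: dx, dy, dz in m, then a rotation vector rx, ry, rz in degrees; each row is the pose to reach, as a shift and turn from the pose commanded when the call began, along the tool's axes at that moment; what a row does not reach only later rows make up. A row lasts 1/12 s, in which the tool goes at most 0.0417 m and 7.16 degrees, less where a joint would pass 70% of its speed; a pose out of reach is approached as far as the arm can. aperture is the finger opening in m, set as the call begins (left out keeps the last). The fingers move at their own pace and stop on an object; squeeze is the grip in N (left out, the last holds). Time passes only in rows, so rows that do not move let the fingers close. The tool returns the time, the measured TCP pose, the force, the opening and the grip force at its end. only (a regular expression) keeps the lines of the reply that match it, lines (a string "A,B") keeps lines A to B, and quiet returns only ok. Input that does not fit is refused with a message, and nothing moves.
- r.get_state(): the state, without advancing time (a new reading comes with each control period).
- r.capture(name): name is "scene" or "top" or "wrist"; returns a dict with "frame" (420x560x3 uint8, red, green, blue), "z_map" (420x560 float32, m along the optical axis (not along the pixel's ray), 0 where there is no reading), "fx", "fy", "cx", "cy" (pixels), "cam_to_world" (4x4, takes a point from camera to world coordinates). Camera axes: x right, y down, z forward; pixel columns grow to the right and rows downward; lengths in m; the calibration is good to about 2 mm. A picture is of the moment at which its call begins.
- r.close_job(): hands the job in; it is judged then, once.
The state is a dict: "time_s": time; "joints": joint angles; "qd": joint speeds; "joint_torque": joint torques, N m; "tcp_pos": TCP position; "eef_rot": TCP orientation; "contact_force": force on the tool from outside, world axes, zero at the start; "moment": the same for the moment, N m; "gripper_width": finger opening in m; "gripper_force": force on a finger pad.
Only numpy, scipy, OpenCV 4.12 (cv2) and the standard library are available. Lean on these libraries where they do the work, as an engineer would, in place of code of your own. Each camera call takes 0.05 s, during which the arm holds its last target. There are 200 camera calls.

## Working session

There is one attempt and no reset: what is moved stays moved. The work goes in short steps, Python scripts to look and compute and a tool call to move; the robot and the scene stay as the last step left them, time stands still between calls to the robot, and variables do not carry over. Pictures are saved under pics/ and viewed, at most 13 in all, crops included, and the job is handed in when it is done.

```bash
ls; mkdir -p pics
```

Create h.py:
```python
import numpy as np, cv2
from scipy.spatial.transform import Rotation as R
from plant import r
def cap(n,save=None):
    c=r.capture(n)
    if save: cv2.imwrite('pics/'+save+'.png',c['frame'][:,:,::-1])
    np.savez('/tmp/'+n+'.npz',**c); return c
def cloud(c):
    z=c['z_map'].astype(float); v,u=np.mgrid[:z.shape[0],:z.shape[1]]
    P=np.stack([(u-c['cx'])/c['fx']*z,(v-c['cy'])/c['fy']*z,z],-1)
    T=c['cam_to_world']; W=P@T[:3,:3].T+T[:3,3]; W[z<=0]=np.nan; return W
```

Run:
```python
from h import *
a=cap('scene','s0')['frame'];b=cap('top','t0')['frame']
s=r.get_state(); print(s, r.grip_depth)
```

```text
pics
plant.py
{'time_s': 0.1, 'joints': array([-5.61427370e+01,  2.05883848e+01,  6.41407018e-01, -1.72470959e-02,
       -7.01362318e+01, -1.65070208e+01]), 'qd': array([-0.0567697 , -0.07551825,  0.0520733 ,  0.15868853, -0.09236223,
        0.1110343 ]), 'joint_torque': array([-3.51215691e-03, -5.84161448e+01,  2.93750560e+01,  7.01547593e+00,
        1.01445973e-02, -4.00712236e-05]), 'tcp_pos': array([ 0.20114679, -0.64389565,  0.22572413]), 'eef_rot': array([ 1.79915613e+02, -8.09857606e-03, -1.62655624e+02]), 'contact_force': array([ 0.17061202, -0.38562896,  0.54143454]), 'moment': array([ 0.01588903, -0.00268526, -0.02047262]), 'gripper_force': 0.0, 'gripper_width': 0.08755163275780632} 0.0188
```

View pics/s0.png

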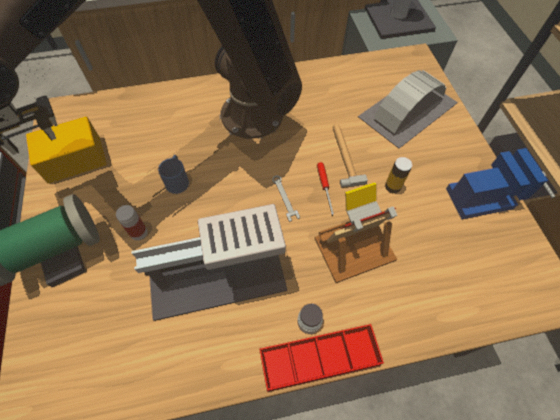

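View pics/t0.png

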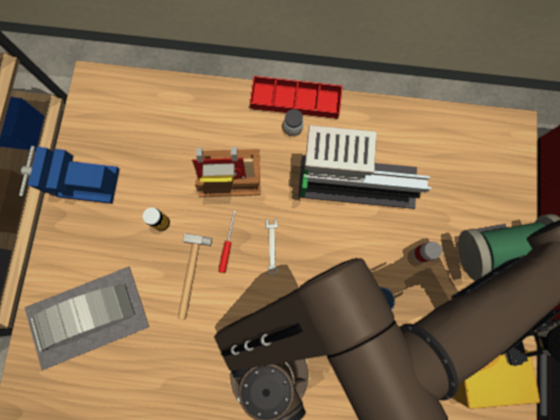

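The scene view shows the rail (lamp, 200-280,240) to one side and the stand with the yellow tab at (362,196). In the top view the tab is at (216,178), the hooks at (204,153) and (234,153), the green stop at (304,183), and the rail's open end at right (430,183).

Run:
```python
from h import *
for n,(x0,x1,y0,y1) in {'top':(180,450,100,215),'scene':(130,410,170,320)}.items():
    c=dict(np.load(f'/tmp/{n}.npz')); W=cloud(c); hsv=cv2.cvtColor(c['frame'],cv2.COLOR_RGB2HSV)
    print(n,c['cam_to_world'][:3].round(3).tolist(),c['fx'])
    m=np.zeros(W.shape[:2],bool); m[y0:y1,x0:x1]=1
    H,S,V=hsv[...,0],hsv[...,1],hsv[...,2]
    for k,q in {'yel':(H>22)&(H<35)&(S>180)&(V>120),'grn':(H>40)&(H<85)&(S>100),'red':((H<6)|(H>174))&(S>180)}.items():
        q=q&m&(W[...,2]>.04); p=W[q]; p=p[np.isfinite(p).all(1)]; 
        if len(p)<5: print(k,len(p));continue
        vv,uu=np.nonzero(q)
        print(k,len(p),'px',uu.min(),uu.max(),vv.min(),vv.max(),'mean',p.mean(0).round(4),'lo',np.percentile(p,3,0).round(3),'hi',np.percentile(p,97,0).round(3))
        if len(p)>15:
            cov=np.linalg.svd(p-p.mean(0),full_matrices=0); print(cov[2].round(3).tolist(),(cov[1]/len(p)**.5).round(4))
    # rail lip & stand hooks: z bands
    z=W[...,2]
    for k,(lo,hi) in {'lip':(.19,.207),'hook/high':(.207,.25),'lamp':(.285,.32)}.items():
        q=m&(z>lo)&(z<hi); n_,lab,st,ce=cv2.connectedComponentsWithStats(q.astype(np.uint8))
        for i in range(1,n_):
            if st[i,4]>12:
                p=W[lab==i]; rc=cv2.minAreaRect(p[:,:2].astype(np.float32)*1000)
                print(k,st[i].tolist(),p.mean(0).round(4),'rect mm',np.round(rc[0],1),np.round(rc[1],1),round(rc[2],1), 'zmax',p[:,2].max().round(4))
    cv2.imwrite(f'pics/{n}c.png',cv2.resize(c['frame'][y0:y1,x0:x1,::-1],None,fx=2.8,fy=2.8,interpolation=2))
```

```text
top [[0.118, -0.971, 0.209, 0.22], [-0.993, -0.115, 0.026, -0.013], [-0.002, -0.211, -0.978, 1.461]] 459.6042446377634
yel 94 px 200 232 176 181 mean [0.5366 0.2222 0.1784] lo [0.517 0.172 0.067] hi [0.562 0.256 0.222]
[[-0.204, -0.023, 0.979], [0.188, -0.982, 0.016], [-0.961, -0.188, -0.205]] [0.0653 0.0269 0.0034]
grn 121 px 301 391 170 196 mean [ 0.5558 -0.0379  0.1671] lo [ 0.537 -0.048  0.095] hi [ 0.586 -0.029  0.203]
[[-0.036, -0.189, -0.981], [0.244, -0.954, 0.174], [-0.969, -0.233, 0.081]] [0.041  0.0243 0.0163]
red 557 px 193 340 100 177 mean [0.6853 0.1378 0.1086] lo [ 0.567 -0.116  0.041] hi [0.858 0.289 0.183]
[[-0.703, 0.654, 0.279], [0.613, 0.757, -0.226], [-0.359, 0.012, -0.933]] [0.1715 0.0503 0.0238]
lip [196, 147, 6, 12, 57] [0.6026 0.2748 0.2015] rect mm [603.7 276.2] [30.7 16.8] 10.2 zmax 0.2069
lip [231, 146, 6, 12, 56] [0.6189 0.1765 0.2008] rect mm [619.9 176.2] [32.5 14.8] 7.0 zmax 0.2069
lip [302, 169, 129, 20, 441] [ 0.5733 -0.1823  0.1981] rect mm [ 583.3 -208.3] [ 52.8 363. ] 6.2 zmax 0.2065
lip [202, 176, 27, 2, 27] [0.5403 0.2185 0.1982] rect mm [540.7 
[... 906 characters left out ...]
 [0.539  0.2089 0.1987] rect mm [538.4 209.9] [12.6 87.4] 5.8 zmax 0.207
lip [385, 206, 12, 12, 66] [0.6061 0.2708 0.2024] rect mm [603.5 272.3] [29.7 18. ] 6.0 zmax 0.2069
lip [354, 218, 8, 12, 57] [0.6232 0.1734 0.2029] rect mm [619.7 173.9] [26.2 16.3] 3.5 zmax 0.2067
lip [131, 237, 69, 18, 279] [ 0.5777 -0.312   0.198 ] rect mm [ 576.1 -310.9] [ 10.6 168.8] 0.2 zmax 0.2043
hook/high [345, 182, 31, 16, 208] [0.5302 0.2088 0.2155] rect mm [529.6 208.9] [16.6 88.8] 8.1 zmax 0.2228
hook/high [353, 218, 6, 5, 14] [0.6123 0.1707 0.2081] rect mm [613.  171.1] [ 8.6 14.3] 7.7 zmax 0.2101
lamp [197, 204, 88, 62, 3863] [ 0.6367 -0.1241  0.3   ] rect mm [ 631.5 -123.1] [116.5 182. ] 1.0 zmax 0.3066
```

View pics/topc.png

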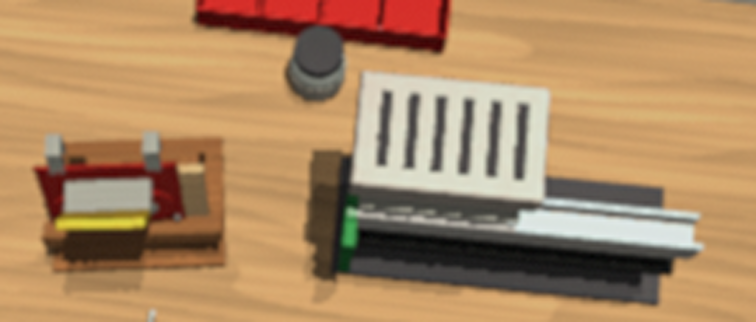

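The crop shows the tab edge-on at (100,222), hooks at (55,150) and (150,150), the lip running right to (700,215) and the stop at (347,240), so the rail's +y runs to world +y with a small yaw. Both views agree: the panel has yaw ≈ 8.8° with its grip at about (0.532, 0.2105, 0.200), and the rail origin is at (0.5755, -0.213) with yaw ≈ 0.9°.

Add to h.py:
```python
RAIL=np.array([.5755,-.213,0]); RY=.9
def Rtool(yaw,tilt):   # tab frame: tool z along tab downward, y = -tab normal
    z=np.array([np.sin(np.radians(tilt)),0,-np.cos(np.radians(tilt))]); y=-np.array([-z[2],0,z[0]])
    return R.from_euler('z',yaw,degrees=True)*R.from_matrix(np.array([np.cross(y,z),y,z]).T)
def go(grasp,yaw,tilt,back=0):
    s=r.get_state(); R0=R.from_euler('xyz',s['eef_rot'],degrees=True); Rt=Rtool(yaw,tilt)
    t=np.array(grasp)+Rt.apply([0,0,r.grip_depth-back])
    d=R0.inv().apply(t-s['tcp_pos']); rv=(R0.inv()*Rt).as_rotvec(degrees=True)
    print('tcp target',t.round(4),'d',d.round(4),np.linalg.norm(d).round(3),'rv',rv.round(2),np.linalg.norm(rv).round(1)); return d,rv
def cur():
    s=r.get_state(); R0=R.from_euler('xyz',s['eef_rot'],degrees=True); 
    print('grasp pt',(s['tcp_pos']-R0.apply([0,0,r.grip_depth])).round(4),'z',R0.as_matrix()[:,2].round(3),'y',R0.as_matrix()[:,1].round(3),'F',s['contact_force'].round(1),'w',s['gripper_width'],s['time_s'])
```

Run:
```python
from h import *
go([.43,-.22,.40],-25,5); go([.532,.2105,.20],8.8,24,.09)
```

```text
tcp target [ 0.4315 -0.2207  0.3813] d [-0.346   0.3355 -0.1551] 0.506 rv [  4.79  -2.05 -47.63] 47.9
tcp target [0.5034 0.2061 0.265 ] d [-0.5419  0.7213 -0.0383] 0.903 rv [ 19.87 -16.99 -80.19] 84.3
```

{"api": "drive_effector", "payload": {
  "steps": {"deltas": [[-0.01,0.01,-0.02,0,0,0],[-0.03,0.03,-0.05,0,0,-4],[-0.055,0.055,-0.08,0,0,-8],[-0.08,0.08,-0.11,1,0,-12],[-0.105,0.105,-0.14,1,0,-16],[-0.13,0.13,-0.155,1,0,-20],[-0.16,0.155,-0.155,2,0,-24],[-0.19,0.185,-0.155,2,-1,-28],[-0.22,0.215,-0.155,3,-1,-32],[-0.25,0.245,-0.155,3,-1,-36],[-0.28,0.275,-0.155,4,-2,-40],[-0.31,0.305,-0.155,4,-2,-44]]},
  "aperture": 0.05
}}

```text
time_s: 1.1
tcp_pos: [0.4012, -0.268, 0.3818]
eef_rot: [-175.6, 0.4, -118.4]
contact_force: [-0.0, -0.3, 0.0]
gripper_width: 0.0499
gripper_force: 0.0
```

Run:
```python
from h import *
cur();go([.532,.2105,.20],8.8,24,.12)
```

```text
grasp pt [ 0.3999 -0.2674  0.4005] z [ 0.072 -0.031 -0.997] y [-0.877  0.475 -0.078] F [-0.  -0.3  0. ] w 0.049895413603376355 1.1
tcp target [0.4913 0.2042 0.2925] d [-0.4575  0.1523  0.081 ] 0.489 rv [ 18.72  -8.81 -36.35] 41.8
```

{"api": "drive_effector", "payload": {
  "steps": {"deltas": [[-0.02,0.007,0,1,0,-2],[-0.05,0.017,0,3,-1,-5],[-0.085,0.028,0,4,-2,-8],[-0.12,0.04,0,6,-3,-12],[-0.16,0.053,0,8,-4,-15],[-0.2,0.067,0,10,-5,-19],[-0.24,0.08,0.01,12,-6,-22],[-0.28,0.093,0.025,14,-6,-26],[-0.32,0.107,0.04,15,-7,-29],[-0.36,0.12,0.055,17,-8,-32],[-0.4,0.133,0.07,18,-9,-35],[-0.43,0.143,0.08,18.7,-8.8,-36.3]]}
}}

```text
time_s: 2.1
tcp_pos: [0.4853, 0.169, 0.295]
eef_rot: [-156.1, 0.1, -81.2]
contact_force: [2.7, 0.2, -0.1]
gripper_width: 0.0499
gripper_force: 0.0
```

Run:
```python
from h import *
cap('wrist','w0'); cur();go([.532,.2105,.20],8.8,24,.09)
```

```text
grasp pt [0.4791 0.1722 0.3094] z [ 0.4    0.061 -0.915] y [-0.903 -0.142 -0.404] F [ 0.5  5.7 -0.8] w 0.05006551603684777 2.15
tcp target [0.5034 0.2061 0.265 ] d [-0.0298 -0.0088  0.0335] 0.046 rv [ 0.15 -0.04  0.13] 0.2
```

View pics/w0.png

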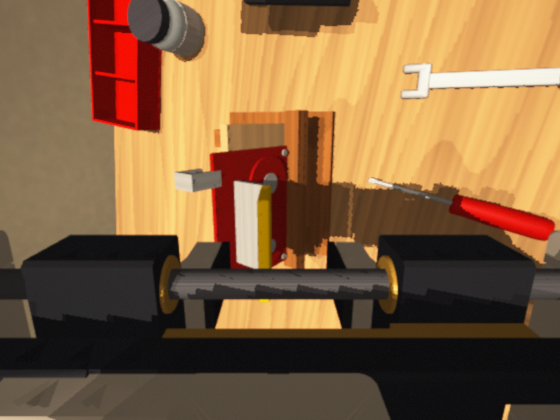

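The wrist view shows the yellow tab edge-on at about (265,240), with the fingers straddling it at (205,260) and (350,260).

Run:
```python
from h import *
c=dict(np.load('/tmp/wrist.npz')); W=cloud(c); hsv=cv2.cvtColor(c['frame'],cv2.COLOR_RGB2HSV)
H,S,V=hsv[...,0],hsv[...,1],hsv[...,2]
q=(H>22)&(H<33)&(S>190)&(V>90); q[:,:225]=0;q[:,300:]=0;q[:150]=0;q[265:]=0
p=W[q]; p=p[np.isfinite(p).all(1)]; print(len(p),p.min(0).round(4),p.max(0).round(4))
s=np.array(r.get_state()['tcp_pos']); R0=Rtool(8.8,24)
# in tool axes relative to assumed grip
g=np.array([.532,.2105,.2]); l=R0.inv().apply(p-g)
print(np.percentile(l,[1,10,25,50,75,90,99],axis=0).round(4))
```

{"api": "drive_effector", "payload": {
  "steps": {"deltas": [[-0.015,-0.004,0.005,0,0,0],[-0.03,-0.009,0.015,0,0,0],[-0.03,-0.009,0.025,0,0,0],[-0.03,-0.009,0.033,0,0,0],[-0.03,-0.009,0.033,0,0,0]]}
}}

```text
time_s: 2.57
tcp_pos: [0.5029, 0.1995, 0.2669]
eef_rot: [-156.3, -0.1, -81.5]
contact_force: [-0.1, 0.1, -0.2]
gripper_width: 0.0501
gripper_force: 0.0
```

Run:
```python
from h import *
c=cap('wrist','w1'); cur();go([.532,.2105,.20],8.8,24,0)
W=cloud(c); hsv=cv2.cvtColor(c['frame'],cv2.COLOR_RGB2HSV)
H,S,V=hsv[...,0],hsv[...,1],hsv[...,2]
q=(H>22)&(H<33)&(S>190)&(V>90)
p=W[q]; p=p[np.isfinite(p).all(1)]
l=Rtool(8.8,24).inv().apply(p-np.array([.532,.2105,.2])); l=l[(abs(l)<.07).all(1)]
print(len(l),np.percentile(l,[1,10,25,50,75,90,99],axis=0).round(4))
```

```text
grasp pt [0.4955 0.1983 0.2851] z [ 0.399  0.059 -0.915] y [-0.905 -0.136 -0.403] F [-0.6 -0.7 -0.1] w 0.050353460695572796 2.6167
tcp target [0.5396 0.2117 0.1828] d [-0.0069 -0.0005  0.0932] 0.093 rv [ 0.25 -0.18 -0.23] 0.4
348 [[ 0.026  -0.0076 -0.0203]
 [ 0.0277 -0.0065 -0.0197]
 [ 0.0302 -0.005  -0.0193]
 [ 0.0347 -0.0029 -0.0188]
 [ 0.0393 -0.0009 -0.0183]
 [ 0.0416  0.0004 -0.0179]
 [ 0.0433  0.0011 -0.0173]]Traceback (most recent call last):
  File "<stdin>", line 5, in <module>
    return umr_minimum(a, axis, None, out, keepdims, initial, where)
ValueError: zero-size array to reduction operation minimum which has no identity
```

{"api": "drive_effector", "payload": {
  "steps": {"deltas": [[-0.005,-0.002,0.006,0,0,0],[-0.0085,-0.0035,0.018,0,0,0],[-0.0085,-0.0035,0.032,0,0,0],[-0.0085,-0.0035,0.046,0,0,0],[-0.0085,-0.0035,0.06,0,0,0],[-0.0085,-0.0035,0.074,0,0,0],[-0.0085,-0.0035,0.086,0,0,0],[-0.0085,-0.0035,0.094,0,0,0],[-0.0085,-0.0035,0.094,0,0,0],[-0.0085,-0.0035,0.094,0,0,0]]}
}}

```text
time_s: 3.45
tcp_pos: [0.543, 0.2145, 0.1847]
eef_rot: [-156.1, -0.0, -81.5]
contact_force: [-0.3, 0.1, 0.4]
gripper_width: 0.05
gripper_force: 0.0
```

{"api": "drive_effector", "payload": {
  "steps": {"deltas": [[0,0,0,0,0,0],[0,0,0,0,0,0],[0,0,0,0,0,0],[0,0,0,0,0,0],[0,0,0,0,0,0],[0,0,0,0,0,0],[0,0,0,0,0,0],[0,0,0,0,0,0]]},
  "aperture": 0,
  "squeeze": 40
}}

```text
time_s: 4.12
tcp_pos: [0.542, 0.2142, 0.1837]
eef_rot: [-156.2, -0.0, -81.5]
contact_force: [-4.9, -1.3, -0.3]
gripper_width: 0.0099
gripper_force: 40.0
```

Run:
```python
from h import *
cur();cap('scene','s1');cap('top','t1')
```

```text
grasp pt [0.5345 0.2131 0.2009] z [ 0.399  0.06  -0.915] y [-0.905 -0.136 -0.403] F [-4.9 -1.3 -0.3] w 0.009931625785967497 4.1167
```

{"api": "drive_effector", "payload": {
  "steps": {"deltas": [[0,-0.001,-0.002,0,0,0],[0,-0.003,-0.007,0,0,0],[0,-0.007,-0.015,0,0,0],[0,-0.011,-0.025,0,0,0],[0,-0.016,-0.036,0,0,0],[0,-0.0205,-0.047,0,0,0],[0,-0.025,-0.058,0,0,0],[0,-0.0297,-0.069,0,0,0],[0,-0.0345,-0.08,0,0,0],[0,-0.039,-0.09,0,0,0],[0,-0.0424,-0.096,0,0,0],[0,-0.0424,-0.096,0,0,0]]}
}}

```text
time_s: 5.22
tcp_pos: [0.5433, 0.2155, 0.2915]
eef_rot: [-156.0, 0.1, -81.4]
contact_force: [0.8, 0.1, -2.6]
gripper_width: 0.0095
gripper_force: 40.0
```

Run:
```python
from h import *
cur();go([.44,.10,.31],4,32); go([.44,-.303,.31],RY,38)
```

```text
grasp pt [0.5358 0.2143 0.3087] z [ 0.402  0.063 -0.914] y [-0.904 -0.135 -0.406] F [ 0.8  0.1 -2.6] w 0.009464547743764094 5.2167
tcp target [0.4499 0.1007 0.2941] d [ 0.0996  0.0989 -0.047 ] 0.148 rv [8.02 2.26 3.98] 9.2
tcp target [ 0.4516 -0.3028  0.2952] d [ 0.4989  0.1515 -0.0727] 0.526 rv [14.01  4.07  6.53] 16.0
```

{"api": "drive_effector", "payload": {
  "steps": {"deltas": [[0.004,0.004,-0.002,0,0,0],[0.014,0.014,-0.007,1,0,0],[0.03,0.03,-0.014,2,1,1],[0.048,0.048,-0.023,3,1,2],[0.066,0.066,-0.031,5,1,3],[0.082,0.082,-0.039,6,2,3],[0.094,0.094,-0.045,7,2,4],[0.11,0.099,-0.047,8,2,4],[0.13,0.099,-0.047,8,2,4],[0.155,0.1,-0.048,8,2,4],[0.18,0.101,-0.048,8,2,4]]}
}}

```text
time_s: 6.13
tcp_pos: [0.4579, 0.0189, 0.2915]
eef_rot: [-148.2, 0.1, -85.8]
contact_force: [0.7, -0.6, -3.1]
gripper_width: 0.0102
gripper_force: 40.0
```

Run:
```python
from h import *
cur(); go([.44,-.303,.31],RY,38)
```

```text
grasp pt [0.448  0.0182 0.3075] z [ 0.526  0.04  -0.849] y [-0.847 -0.061 -0.528] F [ 0.7 -0.6 -3.1] w 0.010203565445668807 6.1333
tcp target [ 0.4516 -0.3028  0.2952] d [ 0.3204  0.023  -0.0194] 0.322 rv [6.15 1.99 2.63] 7.0
```

{"api": "drive_effector", "payload": {
  "steps": {"deltas": [[0.015,0.002,-0.001,0,0,0],[0.04,0.004,-0.003,1,0,0],[0.07,0.006,-0.005,1,0,0],[0.1,0.008,-0.007,2,1,1],[0.132,0.01,-0.009,3,1,1],[0.164,0.012,-0.011,3,1,1],[0.196,0.014,-0.013,4,1,2],[0.228,0.017,-0.015,5,2,2],[0.258,0.019,-0.017,5,2,2],[0.286,0.021,-0.018,6,2,2],[0.308,0.022,-0.019,6.1,2,2.6],[0.32,0.023,-0.0194,6.1,2,2.6]]}
}}

```text
time_s: 7.13
tcp_pos: [0.4512, -0.3053, 0.2951]
eef_rot: [-142.1, -0.0, -89.4]
contact_force: [0.1, -1.5, -2.5]
gripper_width: 0.0102
gripper_force: 40.0
```

{"api": "drive_effector", "payload": {
  "steps": {"deltas": [[0,0,0,0,0,0],[0,0,0,0,0,0],[0,0,0,0,0,0]]}
}}

```text
time_s: 7.38
tcp_pos: [0.4511, -0.3005, 0.2948]
eef_rot: [-142.2, 0.0, -89.2]
contact_force: [-0.1, 0.3, -4.2]
gripper_width: 0.0098
gripper_force: 40.0
```

Run:
```python
from h import *
cur(); go([.44,-.303,.31],RY,38); cap('scene','s2'); cap('top','t2')
```

```text
grasp pt [ 0.4396 -0.3007  0.3097] z [ 0.613  0.009 -0.79 ] y [-0.79  -0.01  -0.613] F [-0.1  0.3 -4.2] w 0.009771725578187238 7.3833
tcp target [ 0.4516 -0.3028  0.2952] d [ 0.0023 -0.0005 -0.0001] 0.002 rv [ 0.16 -0.03 -0.11] 0.2
```

View pics/s2.png

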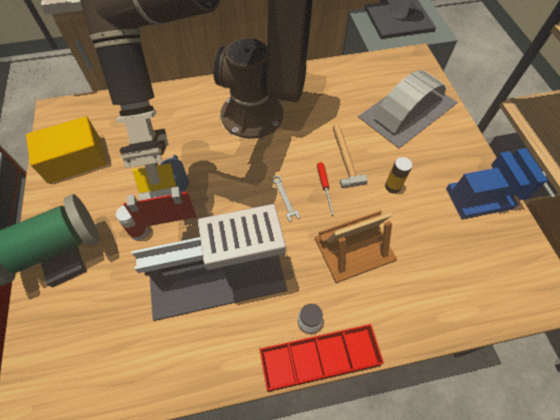

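View pics/t2.png

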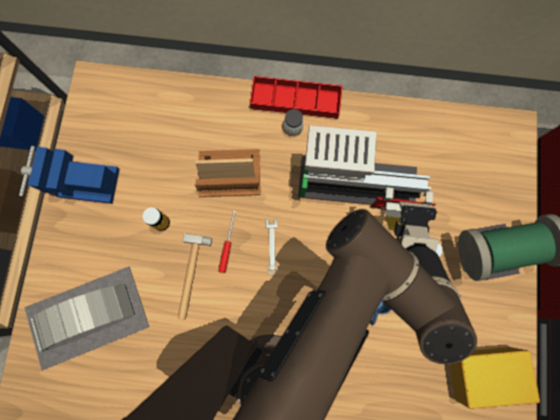

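The cover is held in front of the open end: the scene view shows the plate at (160,208) with hooks near (135,205) and (175,195). The white can stands near it at (125,218), so I'll measure both.

Run:
```python
from h import *
c=dict(np.load('/tmp/scene.npz')); W=cloud(c); hsv=cv2.cvtColor(c['frame'],cv2.COLOR_RGB2HSV)
H,S,V=hsv[...,0],hsv[...,1],hsv[...,2]; z=W[...,2]
m=np.zeros(z.shape,bool); m[160:240,105:215]=1
q=m&((H<6)|(H>174))&(S>170)&(z>.15); p=W[q]; s=np.linalg.svd(p-p.mean(0),full_matrices=0); print('red',len(p),p.mean(0).round(4),s[2].round(3).tolist(),p.min(0).round(3),p.max(0).round(3))
n=s[2][2]; d=(p-p.mean(0))@n; p=p[abs(d)<.003]; s=np.linalg.svd(p-p.mean(0),full_matrices=0); n=s[2][2]*np.sign(s[2][2][0]); print('plate',len(p),p.mean(0).round(4),n.round(4),'lean deg',np.degrees(np.arcsin(n[2])),'yaw',np.degrees(np.arctan2(n[1],n[0])))
q=m&(S<60)&(z>.27)&(W[...,0]>.49)
n_,lab,st,ce=cv2.connectedComponentsWithStats(q.astype(np.uint8))
for i in range(1,n_):
    if st[i,4]>10:
        a=W[lab==i]; print('hook',st[i].tolist(),a.mean(0).round(4),np.percentile(a,4,0).round(4),np.percentile(a,96,0).round(4))
q=np.zeros(z.shape,bool); q[200:245,110:150]=1; q&=(z>.05)&(z<.145); a=W[q]; print('can',a.min(0),a.max(0),np.median(a[a[:,2]>.12],0))
# lip
q=np.zeros(z.shape,bool); q[225:275,131:215]=1; q&=(z>.19)&(z<.21); a=W[q]; print('lip',len(a),np.percentile(a,[2,50,98],axis=0).round(4).tolist())
for y in (-.37,-.34,-.31,-.28,-.25):
    b=a[abs(a[:,1]-y)<.012]; print(y,len(b),b[:,0].min().round(4) if len(b) else '',b[:,0].mean().round(4), b[:,0].max().round(4), b[:,2].mean().round(4))
cv2.imwrite('pics/s2c.png',cv2.resize(c['frame'][150:300,100:300,::-1],None,fx=4,fy=4,interpolation=2))
```

```text
red 79 [ 0.5071 -0.2914  0.2985] [[-0.014, 0.998, 0.065], [0.005, 0.065, -0.998], [1.0, 0.013, 0.005]] [ 0.503 -0.375  0.223] [ 0.509 -0.229  0.311]
plate 78 [ 0.5071 -0.2921  0.2984] [0.9999 0.0117 0.0048] lean deg 0.2776970486540831 yaw 0.6724404139228896
hook [171, 186, 10, 18, 125] [ 0.5192 -0.2517  0.3257] [ 0.5034 -0.2597  0.3055] [ 0.5287 -0.2447  0.3344]
hook [127, 195, 11, 16, 124] [ 0.5215 -0.3512  0.3262] [ 0.5072 -0.3586  0.3069] [ 0.5294 -0.3447  0.3352]
hook [198, 216, 17, 24, 372] [ 0.6059 -0.1951  0.3005] [ 0.5787 -0.2122  0.2976] [ 0.6333 -0.1784  0.3034]
can [ 0.38759612 -0.45744904  0.05049794] [ 0.44290615 -0.40907521  0.13473122] [ 0.42158836 -0.43784953  0.13021819]
lip 302 [[0.5069, -0.3903, 0.1902], [0.5779, -0.3185, 0.1988], [0.5813, -0.2296, 0.2034]]
-0.37 55 0.5055 0.5593 0.5816 0.197
-0.34 47 0.5065 0.5753 0.5815 0.1977
-0.31 42 0.5732 0.5776 0.5807 0.1977
-0.28 40 0.5722 0.577 0.5798 0.1977
-0.25 37 0.572 0.5767 0.5793 0.1984
```

View pics/s2c.png

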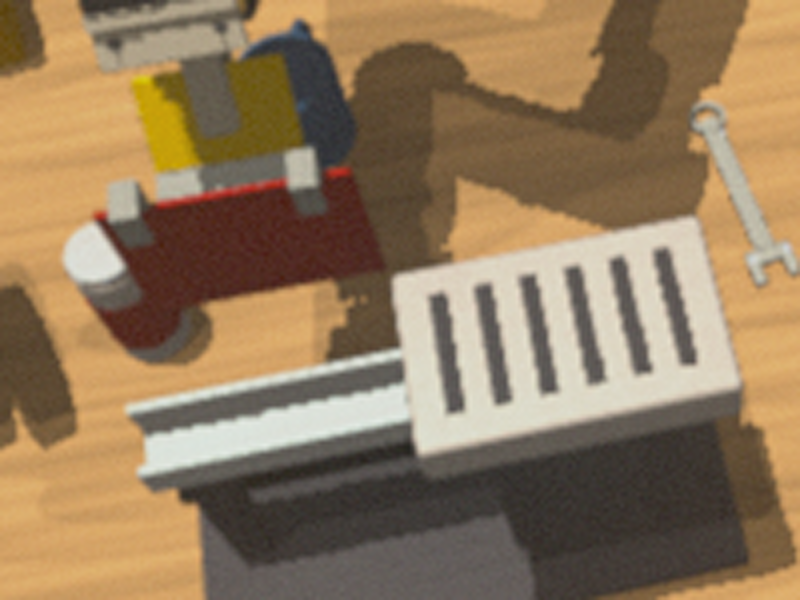

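Plate upright (lean 0.3°), origin ≈ (0.516, -0.301, 0.328). The lip at the entry is x ≈ 0.5765. Next I move forward 59 mm and 10 mm to -y, then check.

{"api": "drive_effector", "payload": {
  "steps": {"deltas": [[0.003,-0.003,0.0025,0,0,0],[0.006,-0.01,0.0078,0,0,0],[0.01,-0.02,0.0155,0,0,0],[0.01,-0.03,0.0233,0,0,0],[0.01,-0.039,0.0303,0,0,0],[0.01,-0.045,0.035,0,0,0],[0.01,-0.047,0.0365,0,0,0],[0.01,-0.04,0.0455,0,0,0],[0.01,-0.027,0.0622,0,0,0],[0.01,-0.014,0.079,0,0,0],[0.01,-0.005,0.0906,0,0,0],[0.01,-0.004,0.0918,0,0,0]]}
}}

```text
time_s: 8.48
tcp_pos: [0.5099, -0.3092, 0.2216]
eef_rot: [-142.3, 0.2, -89.2]
contact_force: [-0.3, -0.1, -2.9]
gripper_width: 0.0097
gripper_force: 40.0
```

{"api": "drive_effector", "payload": {
  "steps": {"deltas": [[0,0,0,0,0,0],[0,0,0,0,0,0]]}
}}

```text
time_s: 8.65
tcp_pos: [0.5121, -0.3108, 0.2269]
eef_rot: [-142.0, -0.1, -89.2]
contact_force: [0.8, -0.2, -2.7]
gripper_width: 0.0101
gripper_force: 40.0
```

Run:
```python
from h import *
c=cap('scene','s3'); cap('wrist','w3'); cur(); W=cloud(c); hsv=cv2.cvtColor(c['frame'],cv2.COLOR_RGB2HSV)
H,S,V=hsv[...,0],hsv[...,1],hsv[...,2]; z=W[...,2]
m=np.zeros(z.shape,bool); m[180:270,105:215]=1
q=m&((H<6)|(H>174))&(S>170)&(z>.15); p=W[q]; p=p[abs(p[:,0]-np.median(p[:,0]))<.006]; print('red',len(p),p.mean(0).round(4),np.median(p,0).round(4))
q=m&(S<70)&(z>.222)&(W[...,0]>.55)&(W[...,0]<.6)&(W[...,1]<-.225)
n_,lab,st,ce=cv2.connectedComponentsWithStats(q.astype(np.uint8))
for i in range(1,n_):
    if st[i,4]>10:
        a=W[lab==i]; print('hook',st[i].tolist(),a.mean(0).round(4),np.percentile(a,3,0).round(4),np.percentile(a,97,0).round(4))
cv2.imwrite('pics/s3c.png',cv2.resize(c['frame'][170:290,100:260,::-1],None,fx=5,fy=5,interpolation=2))
```

```text
grasp pt [ 0.5008 -0.3109  0.2424] z [ 0.616  0.007 -0.787] y [-0.787 -0.012 -0.616] F [-0.9  0.4 -3.7] w 0.009386215271700039 8.75
red 49 [ 0.5681 -0.3038  0.2371] [ 0.5682 -0.3086  0.2381]
hook [175, 224, 11, 16, 123] [ 0.5795 -0.2619  0.2576] [ 0.5645 -0.27    0.2351] [ 0.5895 -0.255   0.2673]
hook [132, 232, 11, 16, 134] [ 0.5798 -0.3616  0.2584] [ 0.5652 -0.3703  0.236 ] [ 0.5908 -0.3544  0.2684]
```

View pics/s3c.png

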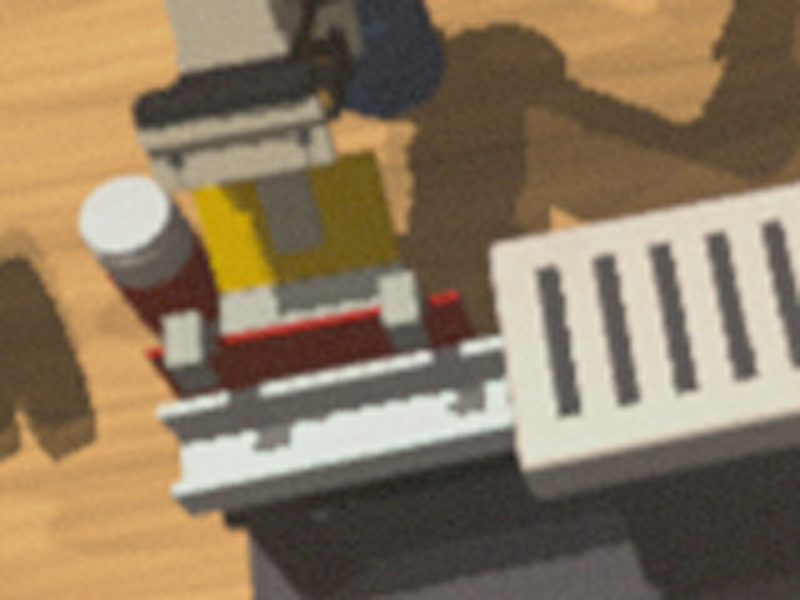

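The hooks, at crop (190,345) and (400,310), are above the lip and clear of the lamp. The origin is about 0.5 mm to +x of the lip, so I shift -1.2 mm and lower 45 mm.

{"api": "drive_effector", "payload": {
  "steps": {"deltas": [[0,0.001,-0.0007,0,0,0],[0,0.001,-0.0007,0,0,0],[0,0.003,0.002,0,0,0],[0,0.007,0.007,0,0,0],[0,0.012,0.0134,0,0,0],[0,0.017,0.0198,0,0,0],[0,0.022,0.026,0,0,0],[0,0.026,0.031,0,0,0],[0,0.0287,0.0347,0,0,0],[0,0.0287,0.0347,0,0,0],[0,0.0287,0.0347,0,0,0],[0,0.0287,0.0347,0,0,0]]}
}}

```text
time_s: 9.75
tcp_pos: [0.5108, -0.3106, 0.1815]
eef_rot: [-142.0, -0.0, -89.2]
contact_force: [-0.5, 0.2, -2.7]
gripper_width: 0.01
gripper_force: 40.0
```

Run:
```python
from h import *
cur();c=cap('scene','s4'); cur(); W=cloud(c); hsv=cv2.cvtColor(c['frame'],cv2.COLOR_RGB2HSV)
S=hsv[...,1]; z=W[...,2]
q=(z>.208)&(W[...,0]>.55)&(W[...,0]<.6)&(W[...,1]<-.225)&(W[...,1]>-.4)&(S<70)
n_,lab,st,ce=cv2.connectedComponentsWithStats(q.astype(np.uint8))
for i in range(1,n_):
    if st[i,4]>10:
        a=W[lab==i]; print('hook',st[i].tolist(),a.mean(0).round(4),np.percentile(a,3,0).round(4),np.percentile(a,97,0).round(4))
```

```text
grasp pt [ 0.4993 -0.3108  0.1963] z [ 0.615  0.008 -0.788] y [-0.788 -0.012 -0.615] F [-0.5  0.2 -2.7] w 0.01002115088388034 9.75
grasp pt [ 0.4993 -0.3107  0.1965] z [ 0.616  0.008 -0.788] y [-0.788 -0.012 -0.616] F [ 1.1  0.  -2.6] w 0.00985357833947731 9.8
hook [180, 232, 8, 13, 77] [ 0.5768 -0.2621  0.2186] [ 0.5619 -0.2696  0.2107] [ 0.5884 -0.2548  0.2221]
hook [139, 240, 8, 13, 88] [ 0.5786 -0.3617  0.2188] [ 0.5639 -0.3695  0.2093] [ 0.5896 -0.3545  0.223 ]
```

{"api": "drive_effector", "payload": {
  "steps": {"deltas": [[0,0.001,0.0012,0,0,0],[0,0.0025,0.0031,0,0,0],[0,0.004,0.0051,0,0,0],[0,0.0055,0.007,0,0,0],[0,0.007,0.009,0,0,0],[0,0.008,0.0102,0,0,0],[0,0.008,0.0102,0,0,0]]}
}}

```text
time_s: 10.38
tcp_pos: [0.5104, -0.3103, 0.1676]
eef_rot: [-142.1, -0.0, -89.2]
contact_force: [-0.5, -0.1, -3.5]
gripper_width: 0.0103
gripper_force: 40.0
```

{"api": "drive_effector", "payload": {
  "steps": {"deltas": [[0,0.0006,0.0008,0,0,0],[0,0.0012,0.0016,0,0,0],[0,0.0012,0.0016,0,0,0]]}
}}

```text
time_s: 10.63
tcp_pos: [0.511, -0.3106, 0.1668]
eef_rot: [-142.0, -0.1, -89.2]
contact_force: [-0.6, 0.3, -0.7]
gripper_width: 0.0098
gripper_force: 40.0
```

```bash
python3 -c "from h import *;cur()"
```

```text
grasp pt [ 0.4994 -0.3107  0.1816] z [ 0.616  0.008 -0.788] y [-0.788 -0.012 -0.616] F [-0.6  0.3 -0.7] w 0.009810526110019594 10.6333
```

{"api": "drive_effector", "payload": {
  "steps": {"deltas": [[0,0.0005,0.0006,0,0,0],[0,0.0005,0.0006,0,0,0],[0,0.0005,0.0006,0,0,0]]}
}}

```text
time_s: 10.88
tcp_pos: [0.5111, -0.3106, 0.1665]
eef_rot: [-142.0, -0.1, -89.2]
contact_force: [-3.0, 1.1, 5.0]
gripper_width: 0.0102
gripper_force: 40.0
```

Run:
```python
from h import *
cur();c=cap('scene','s5'); W=cloud(c); S=cv2.cvtColor(c['frame'],cv2.COLOR_RGB2HSV)[...,1]
q=(W[...,2]>.2)&(W[...,0]>.555)&(W[...,0]<.6)&(W[...,1]<-.225)&(W[...,1]>-.4)&(S<70)
n_,lab,st,ce=cv2.connectedComponentsWithStats(q.astype(np.uint8))
for i in range(1,n_):
    if st[i,4]>10:
        a=W[lab==i]; print('hook',st[i].tolist(),a.mean(0).round(4),np.percentile(a,[3,97],axis=0).round(4).tolist())
cv2.imwrite('pics/s5c.png',cv2.resize(c['frame'][190:290,110:270,::-1],None,fx=5,fy=5,interpolation=2))
```

```text
grasp pt [ 0.4995 -0.3108  0.1813] z [ 0.616  0.008 -0.787] y [-0.787 -0.012 -0.616] F [-3.   1.1  5. ] w 0.010163406941609353 10.8833
hook [160, 235, 35, 12, 116] [ 0.5763 -0.2717  0.2034] [[0.5633, -0.3174, 0.2002], [0.5882, -0.2442, 0.2071]]
hook [135, 243, 14, 11, 78] [ 0.578  -0.3634  0.2051] [[0.5653, -0.3816, 0.2003], [0.5894, -0.354, 0.2085]]
```

View pics/s5c.png

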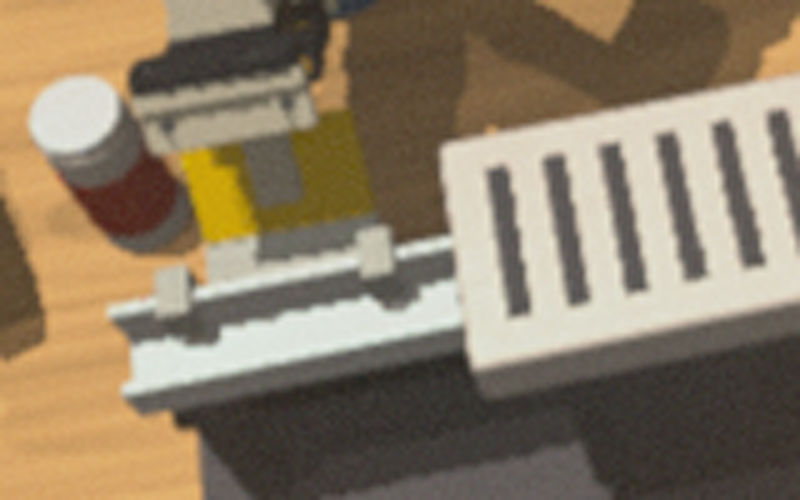

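Both hooks straddle the lip and sit fully down, crop (175,290) and (375,250), with 5 N of support from the rail. Now the slide.

{"api": "drive_effector", "payload": {
  "steps": {"deltas": [[-0.001,-0.0002,-0.0003,0,0,0],[-0.004,-0.0002,-0.0003,0,0,0],[-0.009,-0.0002,-0.0003,0,0,0],[-0.016,-0.0002,-0.0003,0,0,0],[-0.024,-0.0002,-0.0003,0,0,0],[-0.033,-0.0002,-0.0003,0,0,0],[-0.042,-0.0002,-0.0003,0,0,0],[-0.05,-0.0002,-0.0003,0,0,0],[-0.056,-0.0002,-0.0003,0,0,0],[-0.06,-0.0002,-0.0003,0,0,0],[-0.06,-0.0002,-0.0003,0,0,0]]}
}}

```text
time_s: 11.85
tcp_pos: [0.5101, -0.2493, 0.1663]
eef_rot: [-142.0, -0.0, -89.1]
contact_force: [0.3, -0.7, 4.5]
gripper_width: 0.0103
gripper_force: 40.0
```

```bash
python3 -c "from h import *;cur()"
```

```text
grasp pt [ 0.4985 -0.2494  0.1811] z [ 0.616  0.009 -0.788] y [-0.788 -0.013 -0.616] F [ 0.3 -0.7  4.5] w 0.010337626334532774 11.85
```

{"api": "drive_effector", "payload": {
  "steps": {"deltas": [[-0.002,0,0,0,0,0],[-0.008,0,0,0,0,0],[-0.016,0,0,0,0,0],[-0.026,0,0,0,0,0],[-0.037,0,0,0,0,0],[-0.048,0,0,0,0,0],[-0.059,0,0,0,0,0],[-0.07,0,0,0,0,0],[-0.08,0,0,0,0,0],[-0.089,0,0,0,0,0],[-0.096,0,0,0,0,0],[-0.1,0,0,0,0,0]]}
}}

```text
time_s: 12.85
tcp_pos: [0.5085, -0.1584, 0.169]
eef_rot: [-142.5, 0.8, -88.5]
contact_force: [-3.3, -0.5, -5.2]
gripper_width: 0.0098
gripper_force: 40.0
```

{"api": "drive_effector", "payload": {
  "steps": {"deltas": [[-0.005,0,0,0,0,0],[-0.01,0,0,0,0,0],[-0.015,0,0,0,0,0],[-0.018,0,0,0,0,0],[-0.02,0,0,0,0,0],[-0.02,0,0,0,0,0]]}
}}

```text
time_s: 13.35
tcp_pos: [0.5122, -0.1462, 0.1689]
eef_rot: [-142.5, 1.5, -88.0]
contact_force: [-1.6, 0.5, -2.7]
gripper_width: 0.0098
gripper_force: 40.0
```

Run:
```python
from h import *
cur();c=cap('top'); W=cloud(c); f=c['frame']; hsv=cv2.cvtColor(f,cv2.COLOR_RGB2HSV);H,S=hsv[...,0],hsv[...,1]
cv2.imwrite('pics/t6c.png',cv2.resize(f[110:230,280:440,::-1],None,fx=5,fy=5,interpolation=2))
```

```text
grasp pt [ 0.5008 -0.147   0.1838] z [ 0.607  0.041 -0.793] y [-0.794 -0.011 -0.608] F [-1.6  0.5 -2.7] w 0.009785186711963892 13.35
```

View pics/t6c.png

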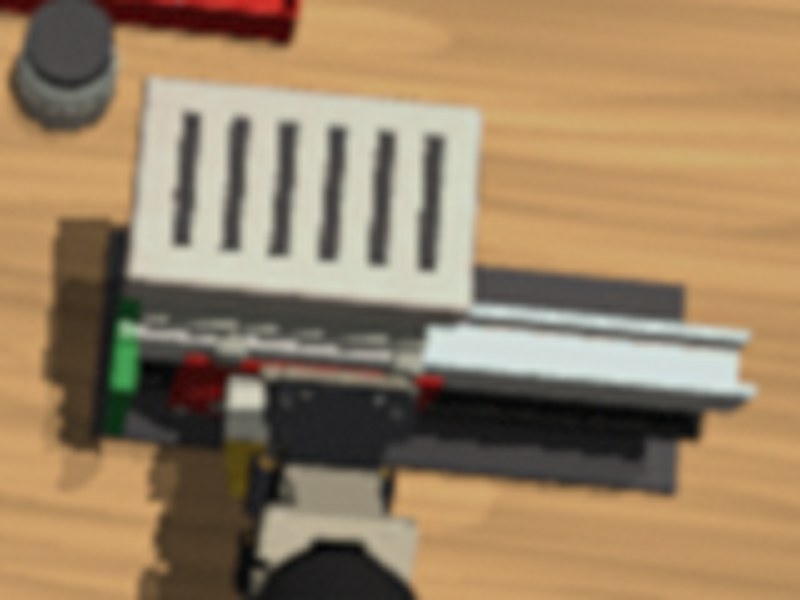

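The top view shows the cover hooked and about 30 mm short of the green stop (plate edge at (170,385), stop at (125,365)). The tool orientation has drifted, so I check the joints.

```bash
python3 -c "
from h import *
s=r.get_state();print(s['joints'].round(2),s['qd'].round(1),s['joint_torque'].round(1),s['moment'].round(2),s['contact_force'].round(1));go([.4985,-.147,.1812],.9,38)"
```

```text
[  4.01  -5.98 -58.27  19.1   -0.21 -21.63] [-0.1 -0.1  0.   0.1  0.   0. ] [  0.1 -16.7  26.4   5.    3.4   0.2] [0.07 3.79 0.04] [-1.4  1.  -4.3]
tcp target [ 0.5101 -0.1468  0.1664] d [0.0006 0.0032 0.0006] 0.003 rv [ 0.53  1.82 -0.07] 1.9
```

Joint 3 and joint 5 are at their limits: this arm posture can't reach home with this lean. I'll back off along the rail to a clean pose, release the hooked cover, and regrasp nearer the tab's -y end. There I'll lean the tool about the tab normal towards -y, so the wrist stays farther from the base.

{"api": "drive_effector", "payload": {
  "steps": {"deltas": [[0.005,0,0,0,0,0],[0.012,0,0,0,0,0],[0.02,0,0,0,0,0],[0.028,0,0,0,0,0],[0.036,0,0,0,0,0],[0.042,0,0,0,0,0],[0.045,0,0,0,0,0],[0.045,0,0,0,0,0],[0.045,0,0,0,0,0]]}
}}

```text
time_s: 14.15
tcp_pos: [0.5115, -0.188, 0.1676]
eef_rot: [-142.7, 1.8, -87.8]
contact_force: [-26.3, 27.7, 24.2]
gripper_width: 0.0103
gripper_force: 39.9
```

```bash
python3 -c "
from h import *
cur();s=r.get_state();print(s['joints'].round(2),s['moment'].round(2));go([.4985,-.1745,.1812],.9,38)"
```

```text
grasp pt [ 0.5001 -0.1889  0.1826] z [ 0.605  0.047 -0.795] y [-0.795 -0.011 -0.606] F [-26.3  27.7  24.2] w 0.01026493578923188 14.15
[ -5.02  -2.95 -39.97 -20.   -16.98  23.85] [8.15 4.99 7.13]
tcp target [ 0.5101 -0.1743  0.1664] d [-0.0137  0.0017  0.0008] 0.014 rv [ 0.7   2.15 -0.08] 2.3
```

{"api": "drive_effector", "payload": {
  "steps": {"deltas": [[0,0.0005,0.0002,0.2,0.5,0],[0,0.001,0.0004,0.4,1.1,0],[0,0.0014,0.0006,0.6,1.7,0],[0,0.0015,0.0006,0.7,2.15,-0.1],[0,0.0015,0.0006,0.7,2.15,-0.1],[0,0.0015,0.0006,0.7,2.15,-0.1]]}
}}

```text
time_s: 14.65
tcp_pos: [0.513, -0.1907, 0.1665]
eef_rot: [-141.8, -0.3, -89.2]
contact_force: [-2.6, 1.4, -2.5]
gripper_width: 0.0098
gripper_force: 40.0
```

```bash
python3 -c "
from h import *
cur();s=r.get_state();print(s['joints'].round(2),s['moment'].round(2));go([.4985,-.1885,.1812],.9,38)"
```

```text
grasp pt [ 0.5013 -0.1908  0.1813] z [ 0.618  0.005 -0.786] y [-0.786 -0.014 -0.618] F [-2.6  1.4 -2.5] w 0.009805709276494401 14.65
[ -0.23  -3.84 -48.71  -3.51  -6.95   4.49] [0.68 4.13 0.35]
tcp target [ 0.5101 -0.1883  0.1664] d [-0.0024  0.0023 -0.0017] 0.004 rv [-0.19 -0.28  0.11] 0.4
```

{"api": "drive_effector", "payload": {
  "steps": {"deltas": [[0,0.001,-0.0007,0,0,0],[0,0.002,-0.0013,0,0,0],[0,0.002,-0.0013,0,0,0],[0,0.0023,-0.0009,0,0,0],[0,0.0023,-0.0009,0,0,0]]}
}}

```text
time_s: 15.07
tcp_pos: [0.5118, -0.1913, 0.1668]
eef_rot: [-141.7, -0.3, -89.3]
contact_force: [-0.8, 0.2, -2.8]
gripper_width: 0.0095
gripper_force: 40.0
```

{"api": "drive_effector", "payload": {
  "steps": {"deltas": [[0,0,0,0,0,0],[0,0,0,0,0,0],[0,0,0,0,0,0],[0,0,0,0,0,0]]},
  "aperture": 0.05
}}

```text
time_s: 15.4
tcp_pos: [0.512, -0.1911, 0.1672]
eef_rot: [-141.6, -0.3, -89.2]
contact_force: [-0.2, -0.3, 0.5]
gripper_width: 0.0309
gripper_force: 0.0
```

```bash
python3 -c "
from h import *
cur()"
```

```text
grasp pt [ 0.5003 -0.1912  0.1819] z [ 0.621  0.004 -0.784] y [-0.784 -0.013 -0.621] F [-0.2 -0.3  0.5] w 0.030902440446347698 15.4
```

{"api": "drive_effector", "payload": {
  "steps": {"deltas": [[0,0,0,0,0,0],[0,0,0,0,0,0],[0,0,0,0,0,0],[0,0,-0.006,0,0,0],[0,0,-0.016,0,0,0],[0,0,-0.028,0,0,0],[0,0,-0.042,0,0,0],[0,0,-0.056,0,0,0],[0,0,-0.068,0,0,0],[0,0,-0.075,0,0,0],[0,0,-0.075,0,0,0]]}
}}

```text
time_s: 16.32
tcp_pos: [0.4648, -0.1915, 0.2272]
eef_rot: [-141.5, -0.3, -89.3]
contact_force: [0.0, -0.4, 0.1]
gripper_width: 0.0498
gripper_force: 0.0
```

Create m.py:
```python
from h import *
cur();print(r.get_state()['joints'].round(1))
for n in('scene','wrist'):
    c=cap(n); W=cloud(c); hsv=cv2.cvtColor(c['frame'],cv2.COLOR_RGB2HSV);H,S,V=hsv[...,0],hsv[...,1],hsv[...,2];z=W[...,2]
    q=(H>22)&(H<35)&(S>170)&(V>60)&(z>.1)&(z<.25)&(abs(W[...,0]-.5)<.07)&(W[...,1]<0)&(W[...,1]>-.4)
    p=W[q]
    if len(p)<20: print(n,len(p)); continue
    for _ in range(3):
        s=np.linalg.svd(p-p.mean(0),full_matrices=0); k=s[2][2]; p=p[abs((p-p.mean(0))@k)<.003]
    k=k*np.sign(k[0]); print(n,len(p),p.mean(0).round(4),'n',k.round(3),'tilt',np.degrees(np.arcsin(k[2])).round(1),'lo',np.percentile(p,2,0).round(4),'hi',np.percentile(p,98,0).round(4))
    cv2.imwrite(f'pics/m_{n}.png',c['frame'][:,:,::-1])
```

```bash
python3 m.py
```

```text
grasp pt [ 0.4531 -0.1916  0.2419] z [ 0.622  0.004 -0.783] y [-0.783 -0.013 -0.622] F [ 0.  -0.4  0.1] w 0.04977000433526645 16.3167
[ -0.3 -15.  -48.   -1.4 -18.5   2.3]
scene 254 [ 0.4971 -0.1907  0.1894] n [0.798 0.012 0.602] tilt 37.0 lo [ 0.4894 -0.2303  0.1796] hi [ 0.5047 -0.1471  0.1996]
wrist 635 [ 0.4888 -0.212   0.1959] n [ 0.608  0.013 -0.794] tilt -52.5 lo [ 0.486  -0.2324  0.1935] hi [ 0.4914 -0.1699  0.1983]
```

View pics/m_scene.png

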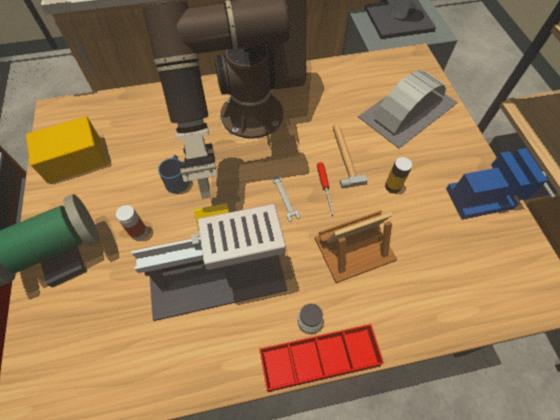

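The cover hangs hooked: tab visible at (212,213), tilt 37°, centre at y ≈ -0.190. Now the leaned pre-grasp.

Add to h.py:
```python
def gol(grasp,yaw,tilt,lean,back=0):
    s=r.get_state(); R0=R.from_euler('xyz',s['eef_rot'],degrees=True); Rt=Rtool(yaw,tilt)*R.from_euler('y',-lean,degrees=True)
    t=np.array(grasp)+Rt.apply([0,0,r.grip_depth-back])
    d=R0.inv().apply(t-s['tcp_pos']); rv=(R0.inv()*Rt).as_rotvec(degrees=True)
    print('tcp target',t.round(4),'z',Rt.as_matrix()[:,2].round(3),'d',d.round(4),np.linalg.norm(d).round(3),'rv',rv.round(2),np.linalg.norm(rv).round(1)); return t,Rt
```

```bash
python3 -c "
from h import *
gol([.5014,-.215,.18],.9,37.3,20,.075)"
```

```text
tcp target [ 0.4697 -0.2347  0.222 ] z [ 0.564  0.351 -0.748] d [ 0.0433 -0.0009  0.0056] 0.044 rv [ -1.03 -20.31   0.22] 20.3
```

{"api": "drive_effector", "payload": {
  "steps": {"deltas": [[0.004,0,0,0,-2,0],[0.008,0,0,0,-4,0],[0.013,0,0.001,0,-6,0],[0.018,0,0.002,0,-8.5,0],[0.023,0,0.003,-0.5,-11,0],[0.028,0,0.004,-0.5,-13.5,0],[0.033,0,0.005,-1,-16,0],[0.038,-0.001,0.0055,-1,-18.5,0],[0.043,-0.001,0.0056,-1,-20.3,0.2],[0.0433,-0.001,0.0056,-1,-20.3,0.2],[0.0433,-0.001,0.0056,-1,-20.3,0.2]]}
}}

```text
time_s: 17.33
tcp_pos: [0.4697, -0.2357, 0.2199]
eef_rot: [-141.1, 15.9, -76.8]
contact_force: [-0.6, -0.0, -0.5]
gripper_width: 0.0497
gripper_force: 0.0
```

```bash
python3 m.py; python3 -c "
from h import *
gol([.5014,-.215,.18],.9,37.3,20)"
```

```text
grasp pt [ 0.4591 -0.2423  0.2339] z [ 0.562  0.35  -0.749] y [-0.797 -0.01  -0.603] F [-0.6 -0.  -0.5] w 0.049714904454847046 17.3333
[-37.6   4.4 -16.9 -45.3 -60.8  65.4]
scene 257 [ 0.4969 -0.1877  0.1897] n [0.773 0.028 0.633] tilt 39.3 lo [ 0.4878 -0.2313  0.1773] hi [ 0.5066 -0.1462  0.1996]
wrist 336 [ 0.4941 -0.1888  0.1898] n [0.782 0.052 0.621] tilt 38.4 lo [ 0.4851 -0.233   0.1571] hi [ 0.5231 -0.1456  0.1981]
tcp target [ 0.512  -0.2084  0.1659] z [ 0.564  0.351 -0.748] d [ 0.     -0.0008  0.0742] 0.074 rv [ 0.08 -0.02 -0.05] 0.1
```

{"api": "drive_effector", "payload": {
  "steps": {"deltas": [[0,-0.0005,0.005,0,0,0],[0,-0.0008,0.014,0,0,0],[0,-0.0008,0.026,0,0,0],[0,-0.0008,0.038,0,0,0],[0,-0.0008,0.05,0,0,0],[0,-0.0008,0.062,0,0,0],[0,-0.0008,0.07,0,0,0],[0,-0.0008,0.074,0,0,0],[0,-0.0008,0.074,0,0,0],[0,-0.0008,0.074,0,0,0]]}
}}

```text
time_s: 18.27
tcp_pos: [0.5122, -0.2087, 0.1668]
eef_rot: [-141.0, 15.8, -76.6]
contact_force: [0.4, -0.2, -0.3]
gripper_width: 0.0502
gripper_force: 0.0
```

{"api": "drive_effector", "payload": {
  "steps": {"deltas": [[0,0,0,0,0,0],[0,0,0,0,0,0],[0,0,0,0,0,0],[0,0,0,0,0,0],[0,0,0,0,0,0],[0,0,0,0,0,0],[0,0,0,0,0,0],[0,0,0,0,0,0]]},
  "aperture": 0,
  "squeeze": 25
}}

```text
time_s: 18.93
tcp_pos: [0.512, -0.2089, 0.1674]
eef_rot: [-141.0, 15.7, -76.6]
contact_force: [-4.2, -1.0, 4.9]
gripper_width: 0.01
gripper_force: 25.0
```

```bash
python3 m.py
```

```text
grasp pt [ 0.5014 -0.2155  0.1815] z [ 0.564  0.351 -0.748] y [-0.795 -0.013 -0.606] F [-4.2 -1.   4.9] w 0.010004309598175616 18.9333
[-32.6   8.8 -18.9 -48.6 -53.   67.6]
scene 140 [ 0.4974 -0.1716  0.192 ] n [0.831 0.014 0.556] tilt 33.8 lo [ 0.4908 -0.2042  0.1819] hi [ 0.5042 -0.1459  0.2009]
wrist 29 [ 0.491  -0.2067  0.197 ] n [ 0.239 -0.551 -0.799] tilt -53.1 lo [ 0.4663 -0.2624  0.1527] hi [ 0.5168 -0.1329  0.2293]
```

{"api": "drive_effector", "payload": {
  "steps": {"deltas": [[-0.002,0,0.0007,0,0,0],[-0.006,0,0.0022,0,0,0],[-0.012,0,0.0044,0,0,0],[-0.0188,0,0.0068,0,0,0],[-0.0254,0,0.0092,0,0,0],[-0.032,0,0.0116,0,0,0],[-0.0385,0,0.014,0,0,0],[-0.0451,0,0.0164,0,0,0],[-0.0508,0,0.0185,0,0,0],[-0.0545,0,0.0198,0,0,0],[-0.0564,0,0.0205,0,0,0],[-0.0564,0,0.0205,0,0,0]]}
}}

```text
time_s: 20.03
tcp_pos: [0.5118, -0.1498, 0.1678]
eef_rot: [-140.9, 15.6, -76.7]
contact_force: [-2.5, -4.5, 5.8]
gripper_width: 0.0098
gripper_force: 25.0
```

```bash
python3 -c "
from h import *
cur();s=r.get_state();print(s['joints'].round(1),s['moment'].round(2))"
```

```text
grasp pt [ 0.5012 -0.1564  0.1819] z [ 0.566  0.348 -0.748] y [-0.794 -0.013 -0.607] F [-2.5 -4.5  5.8] w 0.009849927768418294 20.0333
[-25.4   4.9 -23.5 -48.9 -47.7  62.9] [-1.69  1.64 -0.74]
```

{"api": "drive_effector", "payload": {
  "steps": {"deltas": [[-0.0014,0,0.0005,0,0,0],[-0.0028,0,0.001,0,0,0],[-0.0047,0,0.0017,0,0,0],[-0.0066,0,0.0024,0,0,0],[-0.0085,0,0.0031,0,0,0],[-0.0085,0,0.0031,0,0,0]]}
}}

```text
time_s: 20.53
tcp_pos: [0.5116, -0.1416, 0.1679]
eef_rot: [-140.9, 15.5, -76.8]
contact_force: [-5.1, -8.0, 6.4]
gripper_width: 0.0094
gripper_force: 25.0
```

{"api": "drive_effector", "payload": {
  "steps": {"deltas": [[-0.001,0,0.0004,0,0,0],[-0.002,0,0.0007,0,0,0],[-0.002,0,0.0007,0,0,0]]}
}}

```text
time_s: 20.78
tcp_pos: [0.5116, -0.1407, 0.1679]
eef_rot: [-141.0, 15.4, -76.8]
contact_force: [-6.5, -13.4, 6.9]
gripper_width: 0.0098
gripper_force: 25.0
```

{"api": "drive_effector", "payload": {
  "steps": {"deltas": [[-0.001,0,0.0003,0,0,0],[-0.001,0,0.0003,0,0,0]]}
}}

```text
time_s: 20.95
tcp_pos: [0.5114, -0.1405, 0.1679]
eef_rot: [-141.0, 15.4, -76.8]
contact_force: [-7.8, -15.1, 8.3]
gripper_width: 0.0097
gripper_force: 25.0
```

Force rises and motion has stopped: likely at the stop. Check by picture.

Run:
```python
from h import *
c=cap('top'); W=cloud(c); f=c['frame']; hsv=cv2.cvtColor(f,cv2.COLOR_RGB2HSV);H,S=hsv[...,0],hsv[...,1]
m=np.zeros(H.shape,bool); m[160:215,290:400]=1
g=m&(H>40)&(H<85)&(S>90); rd=m&((H<8)|(H>172))&(S>150)
for v in range(178,194): 
    a=np.nonzero(g[v])[0]; b=np.nonzero(rd[v])[0]
    if len(a) and len(b): print(v,a.min(),a.max(),b.min(),b.max(), 'y',W[v,a.max(),1].round(4),W[v,b.min(),1].round(4), W[v,b.min()].round(3))
cv2.imwrite('pics/t7c.png',cv2.resize(f[150:220,285:385,::-1],None,fx=8,fy=8,interpolation=2))
```

```text
180 302 306 308 311 y -0.04 -0.046 [ 0.565 -0.046  0.179]
181 302 307 308 323 y -0.0437 -0.0465 [ 0.563 -0.047  0.174]
182 302 307 309 332 y -0.0443 -0.0499 [ 0.563 -0.05   0.165]
183 301 307 309 342 y -0.0449 -0.0505 [ 0.563 -0.051  0.155]
184 301 307 309 339 y -0.0454 -0.0513 [ 0.564 -0.051  0.139]
185 301 307 309 314 y -0.0461 -0.052 [ 0.564 -0.052  0.125]
186 301 307 308 314 y -0.0467 -0.0497 [ 0.564 -0.05   0.114]
187 301 306 308 314 y -0.0443 -0.0501 [ 0.562 -0.05   0.11 ]
188 301 306 308 314 y -0.045 -0.0507 [ 0.56  -0.051  0.103]
189 301 305 307 313 y -0.0404 -0.0486 [ 0.563 -0.049  0.077]
190 301 305 309 312 y -0.0411 -0.0549 [ 0.559 -0.055  0.084]
```

View pics/t7c.png

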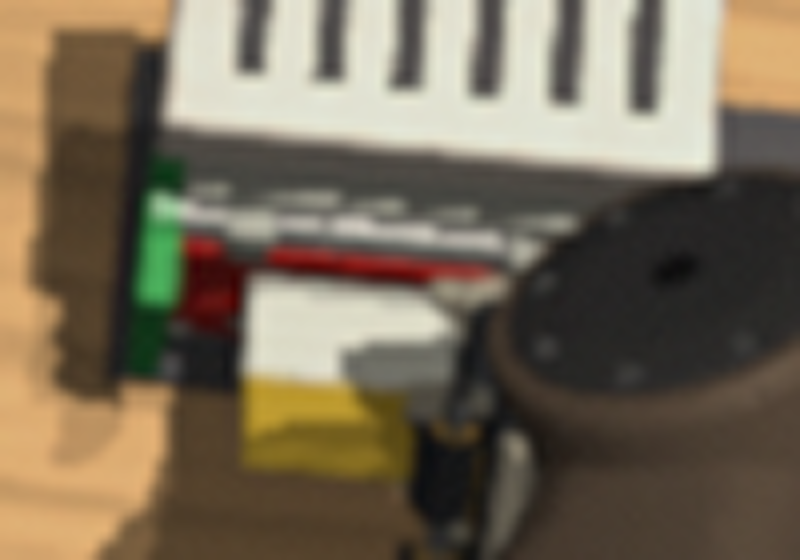

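The plate's +y edge (185,270) touches the green stop (160,250). Release and retreat.

{"api": "drive_effector", "payload": {
  "steps": {"deltas": [[0,0,0,0,0,0],[0,0,0,0,0,0],[0,0,0,0,0,0],[0,0,0,0,0,0],[0,0,0,0,0,0],[0,0,0,0,0,0],[0,0,0,0,0,0],[0,0,0,0,0,0]]},
  "aperture": 0.05
}}

```text
time_s: 21.67
tcp_pos: [0.5109, -0.1364, 0.167]
eef_rot: [-141.0, 15.8, -76.7]
contact_force: [-0.3, -0.1, 0.6]
gripper_width: 0.0494
gripper_force: 0.0
```

{"api": "drive_effector", "payload": {
  "steps": {"deltas": [[0,0,-0.005,0,0,0],[0,0,-0.014,0,0,0],[0,0,-0.026,0,0,0],[0,0,-0.04,0,0,0],[0,0,-0.055,0,0,0],[0,0,-0.07,0,0,0],[0,0,-0.085,0,0,0],[0,0,-0.1,0,0,0],[0,0,-0.11,0,0,0],[0,0,-0.115,0,0,0],[0,0,-0.115,0,0,0],[0,0,-0.115,0,0,0]]}
}}

```text
time_s: 22.67
tcp_pos: [0.446, -0.1769, 0.2531]
eef_rot: [-141.0, 15.8, -76.7]
contact_force: [-0.5, 0.1, -0.8]
gripper_width: 0.0498
gripper_force: 0.0
```

Run:
```python
from h import *
c=cap('top'); W=cloud(c); f=c['frame']; hsv=cv2.cvtColor(f,cv2.COLOR_RGB2HSV);H,S=hsv[...,0],hsv[...,1]
m=np.zeros(H.shape,bool); m[160:215,290:400]=1
g=m&(H>40)&(H<85)&(S>90); rd=m&((H<8)|(H>172))&(S>150)
for v in range(180,190,2): 
    a=np.nonzero(g[v])[0]; b=np.nonzero(rd[v])[0]
    if len(a) and len(b): print(v,a.max(),b.min(),W[v,b.min()].round(3))
cv2.imwrite('pics/t8c.png',cv2.resize(f[150:220,285:385,::-1],None,fx=8,fy=8,interpolation=2))
```

```bash
python3 m.py
```

```text
180 306 308 [ 0.566 -0.046  0.176]
182 307 309 [ 0.562 -0.05   0.17 ]
184 307 309 [ 0.563 -0.051  0.143]
186 307 308 [ 0.564 -0.05   0.115]
188 306 308 [ 0.559 -0.05   0.11 ]
grasp pt [ 0.4354 -0.1832  0.2667] z [ 0.563  0.351 -0.748] y [-0.796 -0.012 -0.605] F [-0.6  0.4 -0.5] w 0.05026334380050569 22.7167
[-32.   -4.  -21.3 -43.5 -60.   58. ]
scene 259 [ 0.4969 -0.1213  0.1922] n [0.787 0.009 0.617] tilt 38.1 lo [ 0.4888 -0.163   0.1825] hi [ 0.5048 -0.078   0.2012]
wrist 565 [ 0.491  -0.1373  0.1962] n [0.778 0.046 0.627] tilt 38.8 lo [ 0.4865 -0.1649  0.1667] hi [ 0.5158 -0.0998  0.1999]
```

View pics/t8c.png

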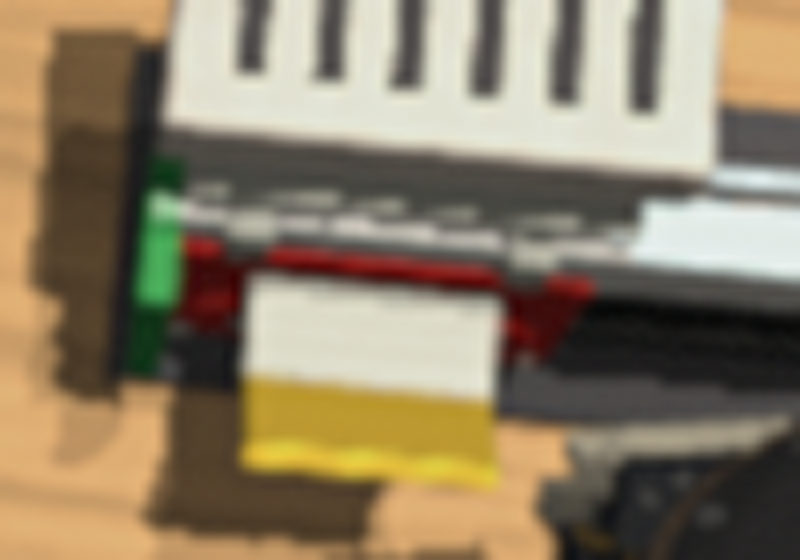

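The cover hangs on both hooks (250,225) and (535,245), its edge on the green stop, and the gripper is clear. Handing in.

```bash
python3 -c "
from plant import r
print(r.close_job())"
```

```text
the job is handed in; nothing more can be done
None
```

The cover hangs with both hooks fully behind the lip and its edge against the green end stop, and I handed the job in at about 23 s with the gripper clear; I let go once mid-slide, with the cover safely hooked, to regrasp because the arm had hit its joint limits.

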